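# Set the portioning board with the short spacer

### The arm

A 6-joint arm with a two-finger parallel gripper is mounted at the origin on a cart in front of the work surface, level with it; the furniture and walls round the work are solid. World frame = base frame: x ahead of the robot, y to its left, z up, the work surface at z = 0. Lengths are in mm, angles in rad, forces in N, time in s.
With the tool pointing down it reaches from about 300 to 750 mm from the base axis. Payload 8.5 kg.
Tool frame: the origin (TCP) lies midway between the tips of the shut fingers; the grasp point (between the pads) lies 19 mm behind it; y points along the fingers, x is the direction in which the jaws open and shut, and the axes are right-handed (so a half turn about y gives the same grasp; the last joint's range is limited). The gripper opens to 85 mm and grips with 20 to 120 N. Pads are 22 mm wide; open, the fingers measure 114 mm over their backs; the gripper's body (76 mm by 85 mm) begins 54 mm behind the grasp point. The pads swing forward as they close: fully open they stand 13 mm farther back than shut.
Start: joints at [0.986, 0.381, 1.297, -0, 1.464, -0.215], TCP at [198.776, 512.804, 206.522] pointing down, gripper open.
Joint ranges: [-3.11, 3.11], [-0.89, 2.33], [0.22, 2.48], [-1.42, 4.56], [0.17, 2.85], [-2.88, 2.88]. Speed limits (rad/s): [2.39, 2.39, 3.14, 3.14, 3.14, 3.14].

### API

Orientations are given as [roll, pitch, yaw] about the fixed x, y, z axes, in that order (R = Rz(yaw) Ry(pitch) Rx(roll)).
In Python, from cell import sense, read_camera, finish_job, look_for, regions_of gives the robot as it stands. The module is installed in compiled form; this text tells all that it offers.
- The arm moves only by the tool move_arm, never from a script. Its argument "rows" is a list of rows, each a list of 3 entries, a list of its own where there are three numbers: the shift along the tool's x, y, z in mm, then the turn about the tool's y in degrees, then the opening, from 0 (shut) to 1 (fully open). A call has 1 to 5 rows; each row is the pose to reach, as a shift and turn from the pose commanded when the call began, along the tool's axes at that moment; what a row does not reach only later rows make up. A row lasts 1/8 s, in which the tool goes at most 62.5 mm and 10.7 degrees, less where a joint would pass 70% of its speed; a pose out of reach is approached as far as the arm can. A call with a gripper value outside its range is refused whole. The fingers move at their own pace and stop on an object; "squeeze" is the grip in N (left out, the last holds). Time passes only in rows, so rows that repeat a pose let the fingers close. It gives the time, the measured TCP pose, the force and the opening at its end, in the units of the state.
- sense(): the state, without advancing time (a new reading comes with each control period).
- read_camera(name): name is "scene" or "top"; returns a dict with "img" (400x640x3 uint8, red, green, blue), "range_z" (400x640 float32, mm along the optical axis (not along the pixel's ray), 0 where there is no reading), "fov_y" (degrees; the focal length in pixels is half the picture's height over the tangent of half this angle, whatever the lens; pixels are square), "cx", "cy" (the principal point, pixels), "k1" (the pictures are not rectified: a ray, as slopes to the right and down, at radius r is drawn at 1 + k1 r^2 times it, then the intrinsics apply), "R" (3x3) and "t" (3): a world point X has camera coordinates R X + t. Camera axes: x right, y down, z forward; pixel columns grow to the right and rows downward; lengths in mm; the calibration is good to about 2 mm. A picture is of the moment at which its call begins.
- finish_job(): hands the job in, once; it reports no verdict.
Trained networks look in the newest picture that a camera, given by its name, has taken for a name from the list of things; names that differ only in an ending like _2 or _b are one class to them, and where a whole thing is asked for, a point or a joint stands for the part that bears it (a point fixed in the world has none). Each returns a list of dicts, best first, with "conf" (0 to 1); they miss things now and then, are a little off and sometimes report something else, mostly with a low value. They report only what shows in the picture. A call takes as long as a camera call. They do not tell look-alikes from the thing itself.
- look_for(camera, name): "pixel" ([column, row] in pixels, amid what is visible of it).
- regions_of(camera, name): "mask" (400x640 bool, what is visible of it) and "pixel" ([column, row] in pixels, amid what is visible of it).
The state is a dict: "t": time; "qpos": joint angles; "qd": joint speeds; "joint_torque": joint torques, N m; "ee_pos": TCP position; "ee_rot": TCP orientation; "contact_force": force on the tool from outside, world axes, zero at the start; "wrist_torque": the same for the moment, N m; "gripper_width": finger opening in mm.
Only numpy, scipy, OpenCV 4.12 (cv2) and the standard library are available. Lean on these libraries where they do the work, as an engineer would, in place of code of your own. Each camera call takes 0.05 s, during which the arm holds its last target.

### The job

Set the portioning board for short bars: with the fingertips push the blue spacer back until it lies flat against the fence, then slide it to the left along the fence into the corner pocket until it is fully home against the end stop and the spring clip has clicked into its notch. Push it gently, without gripping, lifting or tipping it, and leave the yellow spacer and the brass weights where they stand.

Things in the scene. Friction and masses are not known exactly. Their poses are not given: they have to be found in the camera images.
- board: wooden portioning board, 220 mm deep (its x, growing away from the robot to the fence) by 380 mm long (its y, growing to the left to the end stop); it cannot shift. Origin at the centre of its underside, z up. The flat deck is 24 mm above the origin; its front edge (x = -110 mm) and right end (y = -190 mm) are open
- fence (a point): point on the deck at the foot of the fence's face, midway along the board (board x = +80 mm, y = 0). The straight fence runs along the whole back edge, 30 mm higher than the deck and 20 mm thick, with a narrow knife slot that nothing catches in
- end_stop (a point): point on the deck at the foot of the end stop's face, in the corner with the fence (board x = +80 mm, y = +168 mm). The end stop closes the board's left end, 26 mm higher than the deck. This corner is the pocket for a spacer
- cheek (a point): point on the deck at the mouth of the corner pocket: rounded end of the small wooden guide cheek, 14 mm high, 16 mm thick, that bounds the pocket's front side (its face is 57 mm in front of the fence, at board x = +23 mm; it runs from this point, y = +72 mm, to y = +106 mm). The spring clip follows it
- pocket (a point): point on the deck where the centre of the blue spacer's underside comes to lie when it is fully home in the corner pocket (27 mm from the fence face, 35 mm from the end-stop face; board x = +53 mm, y = +133 mm); axes parallel to the board's
- clip (a joint): bent steel leaf spring, 10 mm high, rooted in the guide cheek, along the front side of the corner pocket. Its nose stands 4 mm into the way of the spacer's front side, 3 mm beyond the pocket's middle, with a sloping entry side. Radians: 0 at rest, about 0.1 while the spacer's plain side passes; it springs back to near 0 when the nose drops into the notch. Passing it takes 3 to 8 N at slow speed, with brief peaks to 20 N
- spacer_blue: short spacer: flat blue plastic block, 54 mm wide (its x), 70 mm long (its y), 18 mm high, 60 to 130 g, with a notch 18 mm wide and 7 mm deep in the middle of both long sides and a white ring inlaid on top; the same either way round. Origin at the centre of its underside. It starts loose on the deck in front of the fence, its long sides along the fence within 25 degrees
- spacer_yellow: long spacer, not wanted now: flat yellow plastic block, 54 mm wide (its x) by 100 mm long (its y) by 18 mm high, lying across the right end of the deck. Origin at the centre of its underside. Bystander
- weight_large: brass balance weight with a knob on top, 37 mm diameter, 35 mm high, standing on the worktop to the left of the board; origin at the centre of its underside. Bystander
- weight_small: brass balance weight with a knob on top, 29 mm diameter, 30 mm high, standing beside the larger one; origin at the centre of its underside. Bystander
There are look-alikes about, which are no part of the job. Of the things that look like the spacer_blue, the larger one is meant.

How it is judged (in metres and radians):
On the way:
1. the blue spacer lies flat against the fence (within 4 mm and 0.07 rad), still short of the mouth of the pocket (x of spacer_blue in the frame of pocket above -0.004 m and angle between the x axis of spacer_blue and the x axis of board, either way round below 0.07 rad and y of spacer_blue in the frame of pocket below -0.092 m), for 0.1 s.
At the end, for the whole second after the job is handed in: The blue spacer rests on the deck in the corner pocket, square to the board within 0.06 rad, within 3.5 mm of the fence and 3 mm of the end stop; the spring clip has sprung back into its notch (below 0.05 rad); the spacer is at rest (x of spacer_blue in the frame of pocket between -0.0035 and 0.003 m and y of spacer_blue in the frame of pocket between -0.003 and 0.003 m and z of spacer_blue in the frame of pocket below 0.003 m and angle between the x axis of spacer_blue and the x axis of board, either way round below 0.06 rad and value of joint clip below 0.05 rad and linear speed of spacer_blue below 0.01 m/s); the robot touches nothing.
It fails at once if the blue spacer is lifted more than 8 mm off the deck (z of spacer_blue in the frame of pocket above 0.008 m).
It fails at once if the fingers grip or ram the blue spacer with more than 60 N (contact force between the fingers and spacer_blue above 60 N).
It fails at once if the blue spacer is tipped by more than 0.25 rad (angle between spacer_blue's own z axis and vertical above 0.25 rad).
It fails at once if the yellow spacer or a brass weight is moved by more than 15 mm (distance of any of spacer_yellow, weight_large, weight_small from where it was at the start of the episode above 0.015 m).
It also fails if it takes over 54 s, if anything falls off the work surface, if the arm or the gripper's body presses on something with over 40 N, if the wrist force passes 120 N, or if a joint passes its speed limit or range.

## Working session

There is one attempt and no reset: what is moved stays moved. The work goes in short steps, Python scripts to look and compute and a tool call to move; the robot and the scene stay as the last step left them, time stands still between calls to the robot, and variables do not carry over. Pictures are saved under pics/ and viewed, and the job is handed in when it is done.

Besides the shell and the picture viewer there is one more tool, called as a command line: name --argument value ..., lists and objects as JSON in quotes. move_arm: Moves the arm, as the interface text tells. Its arguments: {"type":"object","properties":{"rows":{"type":"array","items":{"type":"array"}},"squeeze":{"type":"number"}},"required":["rows"]}

```bash
mkdir -p pics; ls
cat > h.py <<'E'
import numpy as np, cv2
from cell import *
def cam(n):
    return read_camera(n)
def save(c,name): cv2.imwrite('pics/'+name,c['img'][:,:,::-1])
def f(c): return 200/np.tan(np.radians(c['fov_y'])/2)
def K(c): 
    F=f(c); return np.array([[F,0,c['cx']],[0,F,c['cy']],[0,0,1.]])
def rays(c,p):
    p=np.array(p,float).reshape(-1,1,2)
    return cv2.undistortPoints(p,K(c),np.array([c['k1'],0,0,0.])).reshape(-1,2)
def deproj(c,p,z):
    r=rays(c,p); P=np.c_[r,np.ones(len(r))]*np.array(z).reshape(-1,1)
    return (P-c['t'])@c['R']
def onplane(c,p,h):
    r=rays(c,p); d=np.c_[r,np.ones(len(r))]@c['R']; o=-np.array(c['t'])@c['R']
    s=(h-o[2])/d[:,2]; return o+d*s[:,None]
def proj(c,X):
    X=np.array(X,float).reshape(-1,3)
    return cv2.projectPoints(X,cv2.Rodrigues(np.array(c['R'],float))[0],np.array(c['t'],float),K(c),np.array([c['k1'],0,0,0.]))[0].reshape(-1,2)
E
python3 - <<'E'
from h import *
for n in('scene','top'):
    c=cam(n); save(c,n+'0.png'); print(n,c['fov_y'],c['cx'],c['cy'],c['k1'],np.round(-np.array(c['t'])@c['R']))
    np.savez(n+'0.npz',**c)
    for o in('spacer_blue','board','spacer_yellow','weight_large','weight_small','clip'):
        print(o,[(np.round(d['pixel']),round(d['conf'],2)) for d in look_for(n,o)])
s=sense();print({k:np.round(v,3) for k,v in s.items()})
E
```

```text
pics
scene 51.314754531787415 327.9314284078756 194.65138264187254 0.014181197700495286 [ 95. 149. 691.]
spacer_blue [(array([350., 215.]), 0.68), (array([389., 145.]), 0.66)]
board [(array([335., 203.]), 0.75), (array([292., 186.]), 0.53)]
spacer_yellow [(array([413., 229.]), 0.84), (array([334., 203.]), 0.69)]
weight_large [(array([219., 307.]), 0.64)]
weight_small [(array([200., 282.]), 0.72), (array([334., 204.]), 0.25)]
clip [(array([291., 187.]), 0.52)]
top 46.53765751094254 314.61527413897295 204.38099782461688 -0.05848356353442125 [ 339. -289.  985.]
spacer_blue [(array([329., 228.]), 0.95), (array([450., 198.]), 0.84), (array([351., 290.]), 0.6)]
board [(array([330., 211.]), 0.74)]
spacer_yellow [(array([352., 292.]), 0.91)]
weight_large [(array([185., 180.]), 0.74), (array([178., 209.]), 0.67)]
weight_small [(array([183., 177.]), 0.45)]
clip []
{'t': np.float64(0.7), 'qpos': array([ 0.986,  0.381,  1.297,  0.   ,  1.464, -0.215]), 'qd': array([-0.002, -0.   , -0.   ,  0.002,  0.   ,  0.001]), 'joint_torque': array([-1.0000e-03, -4.4824e+01, -2.3143e+01, -0.0000e+00,  1.0000e-03,
       -0.0000e+00]), 'ee_pos': array([198.774, 512.808, 206.512]), 'ee_rot': array([-1.571,  0.   ,  1.201]), 'contact_force': array([0.106, 0.306, 0.824]), 'wrist_torque': array([-0.03 ,  0.042, -0.013]), 'gripper_width': np.float64(85.233)}
```

View pics/scene0.png

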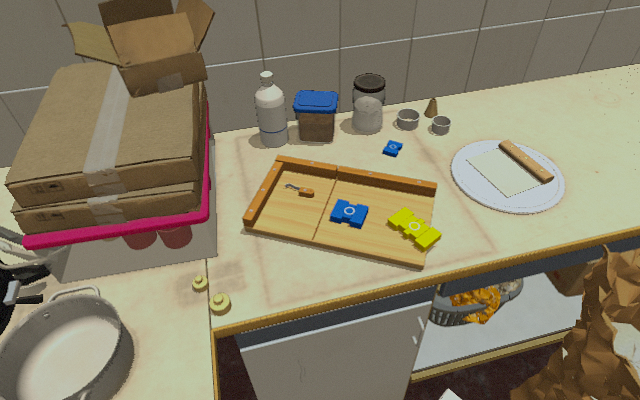

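View pics/top0.png

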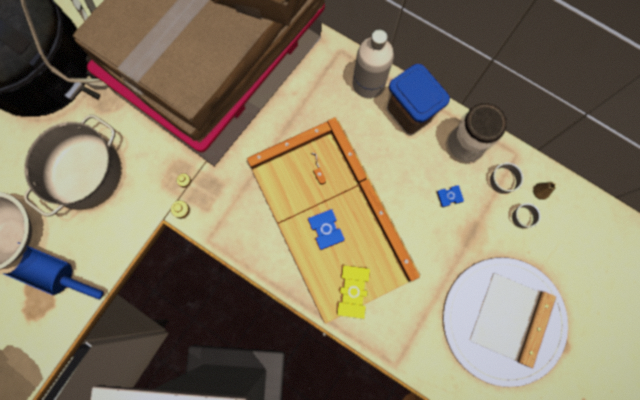

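The scene view shows the blue spacer on the deck at (349,213), the clip and cheek at (300,190) and the yellow spacer at (414,228). A smaller blue look-alike lies off the board at (393,148). In the top view the blue spacer is at (326,229), the corner pocket is near (318,150), and the weights are at (183,180) and (180,209).

Run:
```python
import cv2
a=cv2.imread('pics/scene0.png')[145:275,235:450]; cv2.imwrite('pics/s0z.png',cv2.resize(a,None,fx=3.7,fy=3.7,interpolation=cv2.INTER_CUBIC))
a=cv2.imread('pics/top0.png')[110:330,240:425]; cv2.imwrite('pics/t0z.png',cv2.resize(a,None,fx=2.7,fy=2.7,interpolation=cv2.INTER_CUBIC))
```

```text
(no output)
```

View pics/s0z.png

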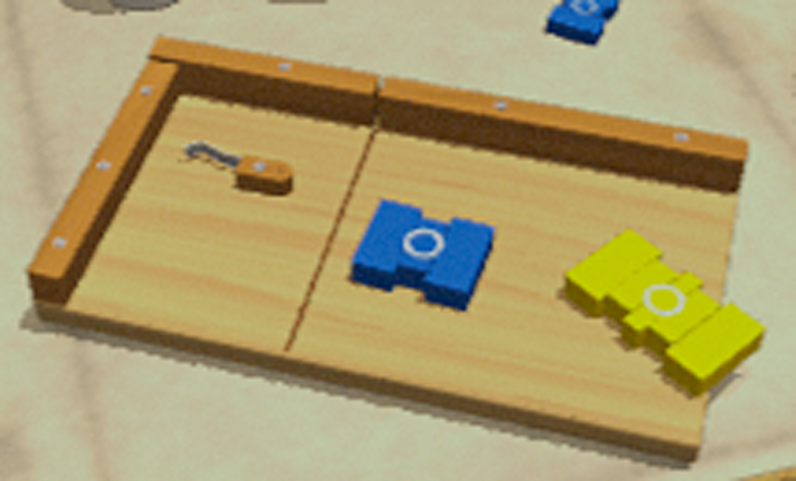

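View pics/t0z.png

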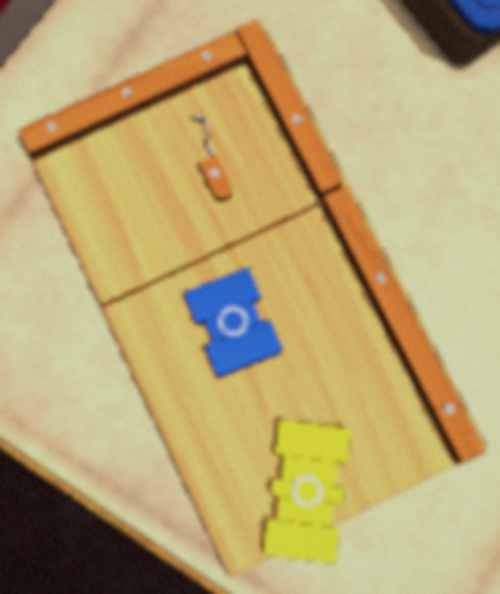

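```bash
cat > fit.py <<'E'
from h import *
from scipy.optimize import least_squares
S=dict(np.load('scene0.npz')); T=dict(np.load('top0.npz'))
bs=[((80,-190,54),(744,158)),((80,-190,24),(735,190)),((-110,-190,24),(695,445)),((-110,168,24),(65,303)),((80,168,24),(180,95)),((-110,190,50),(30,270)),((-110,168,50),(68,280))]
bt=[((80,-190,54),(458,460)),((-110,-190,24),(232,572)),((-110,190,50),(20,133)),((-110,168,50),(33,157)),((80,168,50),(245,57))]
W=lambda p,X:np.array(X,float)@np.array([[np.cos(p[2]),np.sin(p[2]),0],[-np.sin(p[2]),np.cos(p[2]),0],[0,0,1]])+[p[0],p[1],p[3] if len(p)>3 else 0]
def pix(l,s,o): return np.array([b for _,b in l])/s+np.array(o)
ps=pix(bs,3.7,(235,145)); pt=pix(bt,2.7,(240,110)); Xs=[a for a,_ in bs]; Xt=[a for a,_ in bt]
if __name__=='__main__':
    rs=lambda p:(proj(S,W(p,Xs))-ps).ravel(); rt=lambda p:(proj(T,W(p,Xt))-pt).ravel()
    for fun in(rs,rt,lambda p:np.r_[rs(p),rt(p)]):
        for n in(3,4):
            r=least_squares(fun,[400,250,0.,0][:n],loss='soft_l1'); print(np.round(r.x,3),np.round(np.sqrt(np.mean(fun(r.x)**2)),2))
    print(np.round(rs(r.x).reshape(-1,2),1)); print(np.round(rt(r.x).reshape(-1,2),1))
    # spacer colour masks top-plane
    for n,c in(('S',S),('T',T)):
        h=cv2.cvtColor(c['img'],cv2.COLOR_RGB2HSV)
        for px in ([349,213],[326,229]) if 0 else ([[349,213]] if n=='S' else [[326,229]]):
            m=((h[...,0]>100)&(h[...,0]<125)&(h[...,1]>140)).astype(np.uint8)
            k,l,st,ce=cv2.connectedComponentsWithStats(m)
            print(n,l[px[1]+4,px[0]-8],st[l[px[1]+4,px[0]-8]]);
            # depth heights
            mm=(l==l[px[1]+4,px[0]-8]); ys,xs=np.nonzero(mm&(c['range_z']>0)); P=deproj(c,np.c_[xs,ys],c['range_z'][ys,xs]); print('z pct',np.round(np.percentile(P[:,2],[5,50,95]),1), np.round(P[P[:,2]>35].mean(0),1))
            up=P[P[:,2]>36,:2].astype(np.float32); print(cv2.minAreaRect(up))
        for X,nm in (((-60,60,24),'deck'),((90,-80,54),'fence')):
            q=np.round(proj(c,W(r.x[:3],X))[0]).astype(int); print(nm,q,np.round(deproj(c,[q],[c['range_z'][q[1],q[0]]]),1))
E
python3 fit.py
```

```text
[ 527.563 -311.438  438.768] 1.07
[ 531.231 -315.86   438.767   -6.673] 0.82
[ 525.681 -311.875  -38.752] 1.55
[ 530.123 -311.45   -32.471  -20.837] 0.26
[ 526.939 -311.603   -1.053] 1.29
[ 528.469 -312.899   -1.055   -3.816] 1.18
[[ 0.   0.5]
 [ 0.2  1.4]
 [ 1.4 -0.1]
 [ 0.7  1.7]
 [ 0.5  0.1]
 [-1.4  0.5]
 [-1.8 -0.2]]
[[ 2.6 -0.1]
 [ 0.6  1.3]
 [-0.4 -1.6]
 [-0.9 -1.6]
 [ 1.1 -1.9]]
S 4 [331 200  37  29 631]
z pct [29.2 41.5 43.7] [ 495.4 -295.5   41.5]
((498.062744140625, -298.46563720703125), (67.88864135742188, 55.33235168457031), 25.309612274169922)
deck [309 220] [[ 551.5 -231.4   24.1]]
fence [387 175] [[ 505.  -431.4   53.5]]
T 50 [309 210  35  39 637]
z pct [40.  42.9 45.7] [ 496.9 -298.6   42.9]
((497.8075866699219, -298.33746337890625), (67.74335479736328, 51.38528823852539), 25.107364654541016)
deck [295 204] [[ 549.9 -230.7   24.4]]
fence [391 229] [[ 503.1 -430.4   54.3]]
```

```bash
cat > ov.py <<'E'
from h import *
import sys
B=(527.,-311.6,-1.054)
def W(p,X):
    c,s=np.cos(p[2]),np.sin(p[2]); X=np.array(X,float).reshape(-1,3); return X@np.array([[c,s,0],[-s,c,0],[0,0,1]])+[p[0],p[1],0]
def toB(P): 
    c,s=np.cos(B[2]),np.sin(B[2]); d=np.array(P)[...,:2]-B[:2]; return np.stack([d[...,0]*c+d[...,1]*s,-d[...,0]*s+d[...,1]*c],-1)
L=[[(80,-190,24),(80,168,24),(-110,168,24)],[(80,-190,54),(80,168,54)],[(80,168,50),(-110,168,50)],[(-110,168,24),(-110,-190,24),(80,-190,24),(80,-190,54)],[(23,72,24),(23,106,24),(7,106,24),(7,72,24),(23,72,24)]]
def overlay(c,box,s,name,extra=[]):
    x0,y0,x1,y1=box; im=cv2.resize(c['img'][y0:y1,x0:x1,::-1],None,fx=s,fy=s,interpolation=cv2.INTER_CUBIC)
    for l,col in [(l,(0,255,0)) for l in L]+[(l,(0,0,255)) for l in extra]:
        q=(proj(c,l if col[2] else W(B,l))-[x0,y0]+.5)*s
        cv2.polylines(im,[np.round(q).astype(int)],False,col,1)
    cv2.imwrite('pics/'+name,im)
def sp(x,y,a,z): # board-frame spacer outline at z
    c,s=np.cos(a),np.sin(a); q=[(-27,-35),(27,-35),(27,35),(-27,35),(-27,-35)]
    return W(B,[(x+c*u-s*v,y+s*u+c*v,z) for u,v in q])
E
python3 - <<'E'
from ov import *
S=dict(np.load('scene0.npz')); T=dict(np.load('top0.npz'))
p=toB([498,-298.4]); print(p); e=[sp(p[0],p[1],-.078,42)]
overlay(S,(235,145,450,275),3.7,'ovs.png',e); overlay(T,(240,110,425,330),2.7,'ovt.png',e)
E
```

```text
[-25.80499079 -18.69070492]
```

View pics/ovs.png

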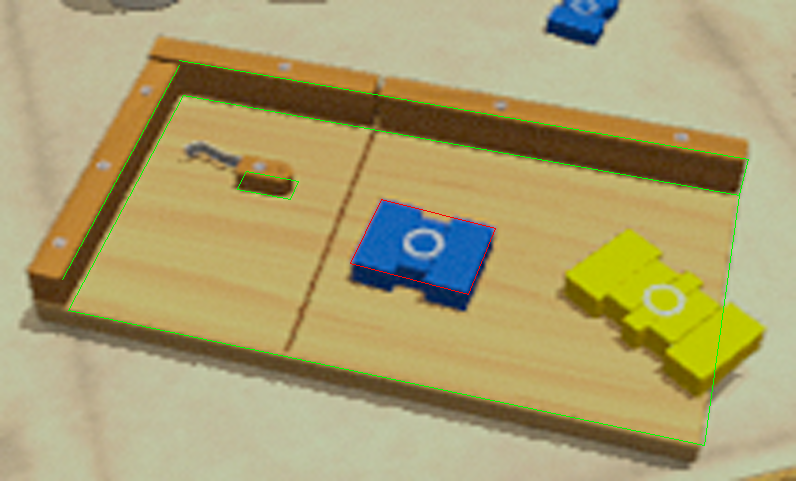

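View pics/ovt.png

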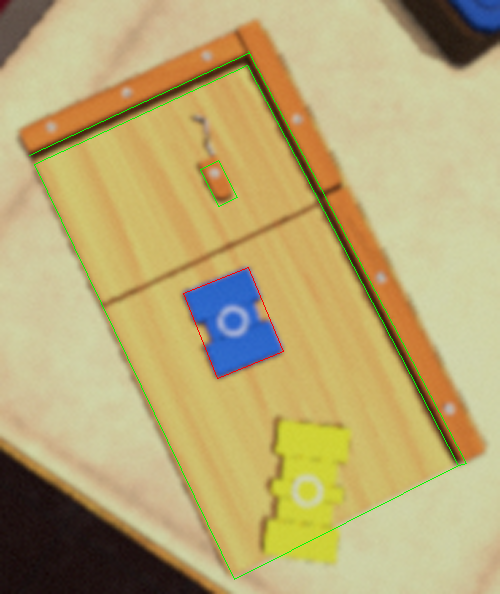

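move_arm --rows '[[[-47, 0, -41], 0, 0.3], [[-94, 0, -82], 0, 0.3], [[-141, 0, -123], 0, 0.3], [[-188, 0, -164], 0, 0.3], [[-235, 0, -205], 0, 0.3]]'

```text
t: 1.32
ee_pos: [305.3, 217.8, 206.8]
ee_rot: [-1.572, -0.001, 1.202]
contact_force: [2.1, 0.6, -0.5]
gripper_width: 25.8
```

move_arm --rows '[[[-47, 0, -41], 0, 0.3], [[-94, 0, -82], 0, 0.3], [[-141, 0, -123], 0, 0.3], [[-188, 0, -164], 0, 0.3], [[-235, 0, -205], 0, 0.3]]'

```text
t: 1.95
ee_pos: [411.6, -75.8, 206.8]
ee_rot: [-1.572, -0.0, 1.2]
contact_force: [1.1, 1.3, 0.9]
gripper_width: 25.5
```

move_arm --rows '[[[-46, 0, -38], 0, 0.3], [[-92, 0, -76], 0, 0.3], [[-138, 0, -113], 0, 0.3], [[-138, 0, -113], 10, 0.3], [[-138, 0, -113], 20, 0.3]]'

```text
t: 2.58
ee_pos: [466.7, -243.9, 206.2]
ee_rot: [-1.57, -0.0, 0.845]
contact_force: [1.0, -0.1, 0.4]
gripper_width: 25.4
```

move_arm --rows '[[[0, 0, 0], 10, 0.3], [[0, 0, 0], 19.2, 0.3], [[0, 0, 0], 19.2, 0.3]]'

```text
t: 2.95
ee_pos: [466.7, -243.1, 206.5]
ee_rot: [-1.571, 0.0, 0.518]
contact_force: [-0.8, 0.7, 1.2]
gripper_width: 25.3
```

move_arm --rows '[[[0, 55, 0], 0, 0.3], [[0, 110, 0], 0, 0.3], [[0, 150, 0], 0, 0.3], [[0, 170, 0], 0, 0.3], [[0, 178, 0], 0, 0.3]]'

```text
t: 3.58
ee_pos: [466.4, -242.9, 27.6]
ee_rot: [-1.569, 0.001, 0.52]
contact_force: [0.1, 0.2, -0.5]
gripper_width: 25.7
```

Run:
```python
from ov import *
s=sense(); print(s['ee_pos'],toB(s['ee_pos']),s['contact_force'])
c=cam('scene'); overlay(c,(235,145,450,275),3.7,'s1.png')
c=cam('top'); overlay(c,(240,110,425,330),2.7,'t1.png')
```

```text
[ 466.39236677 -242.93325704   27.59636422] [-89.64539015 -18.76461618] [ 0.06780111  0.23552302 -0.45573659]
```

View pics/s1.png

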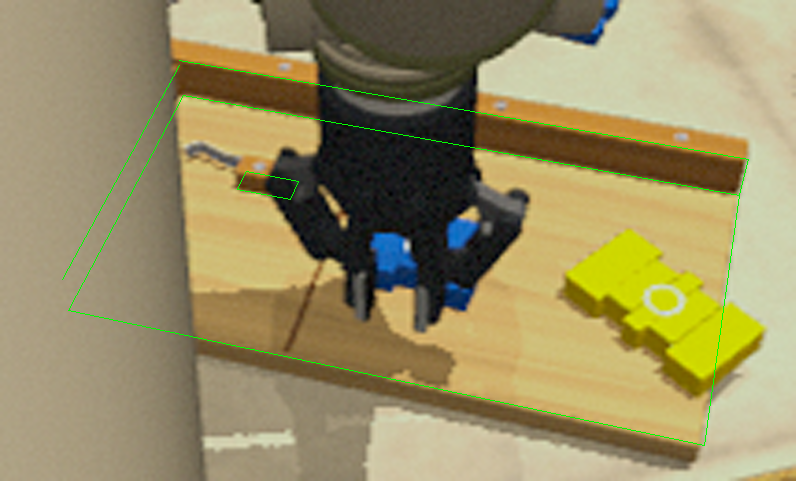

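View pics/t1.png

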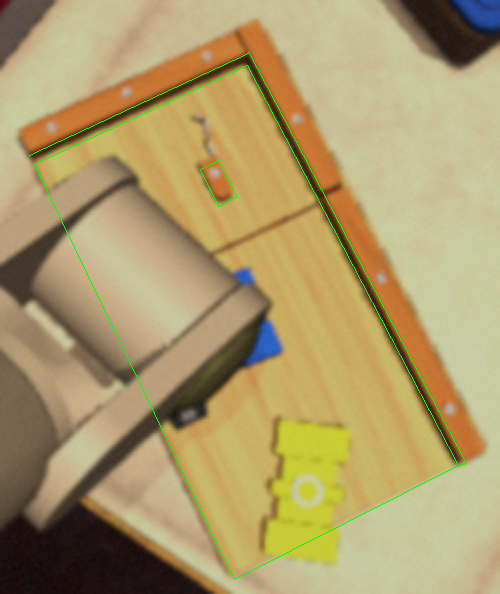

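move_arm --rows '[[[0, 0, -10], 0, 0.3], [[0, 0, -18], 0, 0.3], [[0, 0, -24], 0, 0.3], [[0, 0, -30], 0, 0.3], [[0, 0, -36], 0, 0.3]]'

```text
t: 4.3
ee_pos: [484.6, -274.8, 28.6]
ee_rot: [-1.571, 0.0, 0.517]
contact_force: [0.2, 0.2, 0.5]
gripper_width: 25.3
```

move_arm --rows '[[[0, 0, -7], 0, 0.3], [[0, 0, -14], 0, 0.3], [[0, 0, -21], 0, 0.3], [[0, 0, -28], 0, 0.3], [[0, 0, -35], 0, 0.3]]'

```text
t: 4.92
ee_pos: [502.0, -305.3, 28.5]
ee_rot: [-1.571, 0.0, 0.517]
contact_force: [0.1, 0.2, -0.6]
gripper_width: 25.4
```

move_arm --rows '[[[0, 0, -7], 0, 0.3], [[0, 0, -14], 0, 0.3], [[0, 0, -18], 0, 0.3], [[0, 0, -22], 0, 0.3], [[0, 0, -25], 0, 0.3]]'

```text
t: 5.55
ee_pos: [514.2, -326.7, 28.5]
ee_rot: [-1.571, 0.0, 0.517]
contact_force: [-0.6, 0.1, -0.3]
gripper_width: 25.5
```

Run:
```python
from ov import *
s=sense(); print(s['ee_pos'],toB(s['ee_pos']),s['contact_force'])
c=cam('scene'); overlay(c,(235,145,450,275),3.7,'s2.png')
c=cam('top'); overlay(c,(240,110,425,330),2.7,'t2.png')
```

```text
[ 514.17546743 -326.73538553   28.5187624 ] [  6.82223555 -18.62808721] [-0.60095063  0.07534576 -0.29821948]
```

View pics/t2.png

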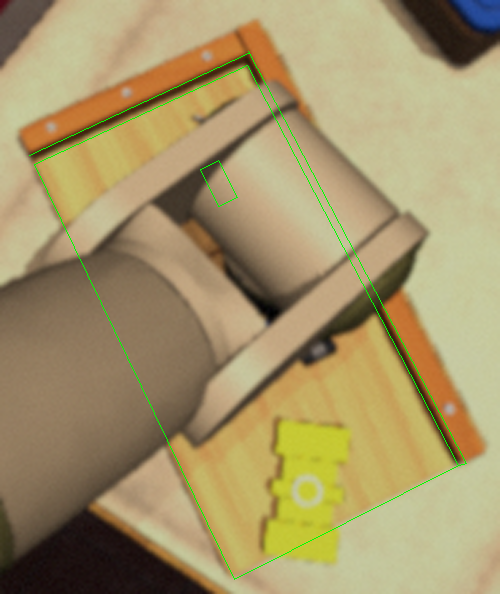

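View pics/s2.png

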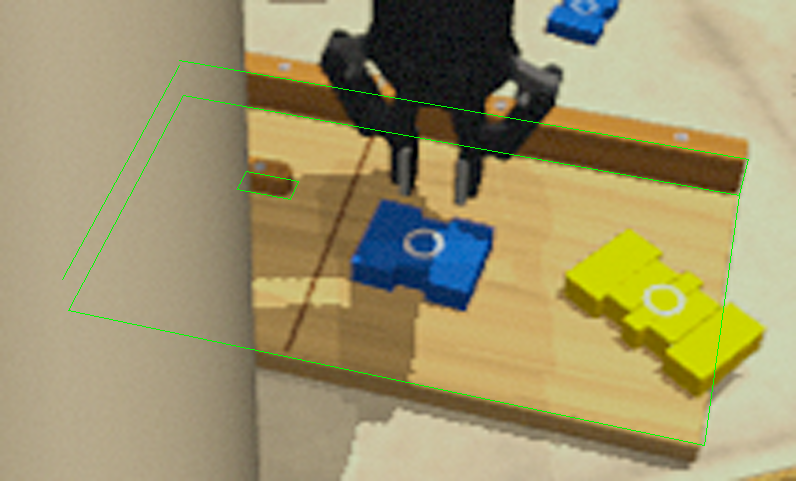

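Run:
```python
from ov import *
c=cam('scene')
for zx,zy in((405,192),(404,180),(462,200),(463,185),(405,160),(423,243)):
    q=[zx/3.7+235,zy/3.7+145]; i=np.round(q).astype(int); P=deproj(c,[q],[c['range_z'][i[1],i[0]]]); print(np.round(P,1),np.round(toB(P),1))
for z in (24,28,33,38,42,48): print(z,((proj(c,W(B,[(-4,1,z),(-4,-39,z)]))-[235,145])*3.7).round().tolist())
```

```text
[[ 522.6 -310.2   57.9]] [[-3.4 -3.1]]
[[ 523.  -309.5   67.9]] [[-3.8 -2.5]]
[[ 496.7 -330.7   54.9]] [[  1.6 -35.8]]
[[ 494.1 -327.7   71. ]] [[ -2.2 -36.6]]
[[ 522.2 -309.3   84.5]] [[-4.4 -3. ]]
[[ 496.7 -298.2   43.3]] [[-26.6 -19.7]]
24 [[397.0, 232.0], [463.0, 244.0]]
28 [[397.0, 227.0], [463.0, 240.0]]
33 [[397.0, 221.0], [464.0, 234.0]]
38 [[398.0, 215.0], [464.0, 228.0]]
42 [[398.0, 211.0], [464.0, 223.0]]
48 [[398.0, 203.0], [465.0, 216.0]]
```

The fingertips passed over the spacer without touching it. In the picture they are about 25 mm higher than the reported TCP, at z ≈ 55. I'll back off in front of the spacer and measure the tip height properly.

move_arm --rows '[[[0, 0, 30], 0, 0.3], [[0, 0, 60], 0, 0.3], [[0, 0, 92], 0, 0.3], [[0, 0, 97], 0, 0.3], [[0, 0, 97], 0, 0.3]]'

```text
t: 6.32
ee_pos: [466.6, -242.7, 28.8]
ee_rot: [-1.572, -0.0, 0.517]
contact_force: [0.2, -0.5, 0.1]
gripper_width: 25.6
```

```bash
cat > tips.py <<'E'
from ov import *
import sys
s=sense(); b=toB(s['ee_pos']); print(s['ee_pos'].round(1),b.round(1),s['contact_force'].round(1),s['gripper_width'])
c=cam('scene'); overlay(c,(235,145,450,275),3.7,sys.argv[1])
r=c['range_z']; ys,xs=np.mgrid[145:275,235:450]; ys=ys.ravel(); xs=xs.ravel(); z=r[ys,xs]; P=deproj(c,np.c_[xs,ys],z); q=toB(P)
rgb=c['img'][ys,xs].astype(int)
m=(rgb.max(1)<75)&(z>0)&(abs(q-b).max(1)<60)&(P[:,2]>26)&(P[:,2]<110)
for sgn in(1,-1):
    k=m&(sgn*(q[:,1]-b[1])>0); o=np.argsort(P[k][:,2])[:10]; print(np.c_[P[k][o][:,2],q[k][o],rgb[k][o],xs[k][o],ys[k][o]].round(0).astype(int))
E
python3 tips.py s3.png
```

```text
[ 466.6 -242.7   28.8] [-89.7 -18.4] [ 0.2 -0.5  0.1] 25.55650174933434
[[  27  -51    3    6   24   44  336  222]
 [  27  -48    4   22   30   44  336  221]
 [  31  -49    4   10   18   37  336  220]
 [  37  -51    3   27   35   49  336  219]
 [  41  -52    3   13   19   34  336  218]
 [  54  -93   -4   23   21   16  334  229]
 [  56  -86   -4   31   28   21  335  226]
 [  57  -85   -4    3    9   13  335  225]
 [  58  -94   -4    4    9   16  334  228]
 [  59 -100   -4   42   44   51  333  230]]
[[  27  -54  -39   29   48   74  355  227]
 [  29  -35  -52   42   46   55  363  221]
 [  32  -53  -38   22   39   72  355  225]
 [  33  -42  -51    7   19   37  362  222]
 [  37  -54  -39    0   37   70  355  224]
 [  38  -53  -38   12   27   61  355  223]
 [  61 -102  -33   71   68   65  347  233]
 [  62  -95  -41    0    7   18  352  231]
 [  63  -97  -40   16   17   21  351  231]
 [  64  -98  -38   54   51   53  350  231]]
```

View pics/s3.png

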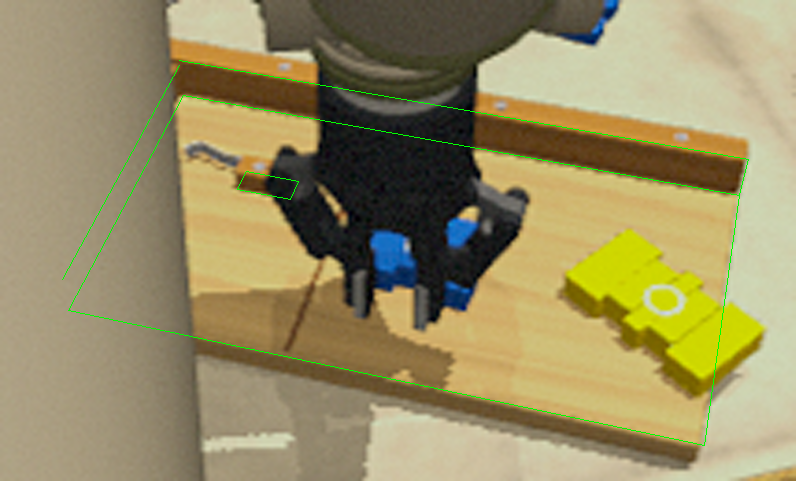

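move_arm --rows '[[[0, 2, 0], 0, 0.3], [[0, 4, 0], 0, 0.3], [[0, 6, 0], 0, 0.3]]'

```text
t: 6.75
ee_pos: [466.2, -242.5, 22.2]
ee_rot: [-1.571, 0.0, 0.517]
contact_force: [-1.1, 0.1, 1.1]
gripper_width: 25.6
```

move_arm --rows '[[[0, 2, 0], 0, 0.3], [[0, 4, 0], 0, 0.3], [[0, 6, 0], 0, 0.3]]'

```text
t: 7.12
ee_pos: [466.2, -242.3, 16.4]
ee_rot: [-1.571, 0.0, 0.517]
contact_force: [-0.3, -0.0, -0.6]
gripper_width: 25.6
```

```bash
python3 tips.py s4.png
```

```text
[ 466.2 -242.3   16.4] [-90.3 -18.6] [-0.3 -0.  -0.6] 25.56477261717559
[[ 26 -53   3  64  49  31 336 223]
 [ 29 -50   3   1  16  33 336 221]
 [ 31 -49   4   9  25  41 336 220]
 [ 34 -49   4  25  22  42 336 219]
 [ 38 -49   3  22  28  40 336 218]
 [ 40 -48   4  45  51  61 336 217]
 [ 41 -46   4  44  54  71 336 216]
 [ 41 -84  -4  34  34  26 335 230]
 [ 46 -94  -4  10  14  19 334 232]
 [ 46 -86  -4  12  11  21 335 229]]
[[  30  -55  -45    2   32   74  358  227]
 [  30  -54  -47    8   34   69  359  227]
 [  32  -55  -39   21   34   70  355  226]
 [  47 -100  -33   73   71   74  347  237]
 [  50  -96  -38   42   43   44  350  235]
 [  51 -101  -33   70   68   66  347  236]
 [  52  -97  -42    6   10   15  352  235]
 [  52  -94  -43   49   45   34  353  234]
 [  53 -100  -32   64   65   63  347  235]
 [  54  -99  -40   18   22   21  351  235]]
```

View pics/s4.png

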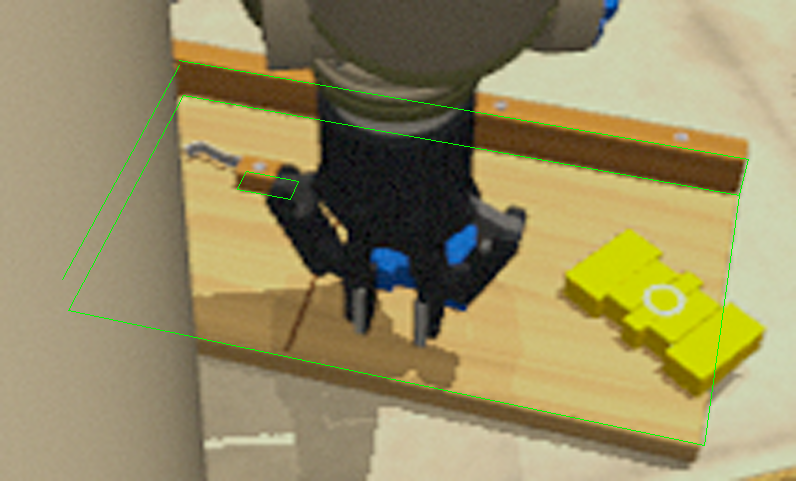

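move_arm --rows '[[[0, 2, 0], 0, 0.3], [[0, 4, 0], 0, 0.3], [[0, 6, 0], 0, 0.3]]'

```text
t: 7.55
ee_pos: [466.2, -242.2, 10.4]
ee_rot: [-1.571, -0.0, 0.517]
contact_force: [-0.1, -0.3, 0.4]
gripper_width: 25.9
```

move_arm --rows '[[[0, 2, 0], 0, 0.3], [[0, 4, 0], 0, 0.3], [[0, 5, 0], 0, 0.3]]'

```text
t: 7.92
ee_pos: [466.2, -242.2, 5.4]
ee_rot: [-1.571, 0.0, 0.517]
contact_force: [-0.2, 0.1, -0.3]
gripper_width: 25.3
```

```bash
python3 tips.py s5.png
```

```text
[ 466.2 -242.2    5.4] [-90.4 -18.6] [-0.2  0.1 -0.3] 25.284846119602395
[[  26  -56    2   66   51   33  336  224]
 [  30  -51    3   31   33   48  336  221]
 [  31  -86   -4   29   22   24  335  234]
 [  32  -95   -4   28   26   18  334  237]
 [  33  -50    3   33   42   56  336  220]
 [  35  -95   -4   33   26   23  334  236]
 [  35  -87   -4   35   28   27  335  233]
 [  36 -101   -4   54   51   47  333  238]
 [  38  -50    6    4   31   59  335  218]
 [  38  -95   -4    2    9    8  334  235]]
[[  38  -97  -38   41   41   43  350  239]
 [  39  -94  -40   16   19   24  351  238]
 [  40 -102  -33   71   73   70  347  240]
 [  40  -97  -40   14   14    5  351  239]
 [  40  -97  -42   32   33   28  352  239]
 [  42  -97  -38   49   44   46  350  238]
 [  42 -101  -33   70   70   66  347  239]
 [  43  -97  -42   19   29   32  352  238]
 [  43  -94  -44   50   47   30  353  237]
 [  44 -101  -33   70   71   67  347  238]]
```

View pics/s5.png

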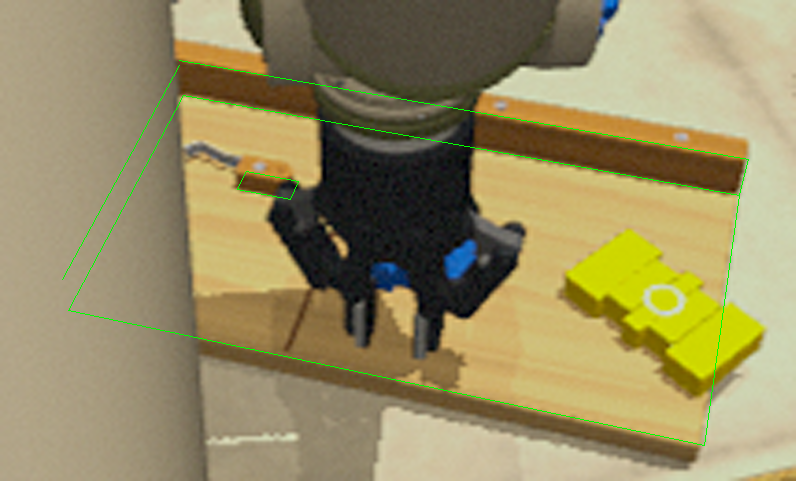

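move_arm --rows '[[[0, 1.5, 0], 0, 0.3], [[0, 3, 0], 0, 0.3], [[0, 3, 0], 0, 0.3]]'

```text
t: 8.35
ee_pos: [466.1, -242.2, 2.4]
ee_rot: [-1.571, 0.0, 0.517]
contact_force: [0.2, -0.0, -1.1]
gripper_width: 25.7
```

move_arm --rows '[[[0, 1, 0], 0, 0.3], [[0, 2, 0], 0, 0.3], [[0, 2, 0], 0, 0.3]]'

```text
t: 8.72
ee_pos: [466.1, -242.2, 0.4]
ee_rot: [-1.571, 0.0, 0.517]
contact_force: [-0.4, -0.1, 0.6]
gripper_width: 25.8
```

move_arm --rows '[[[0, 1, 0], 0, 0.3], [[0, 2, 0], 0, 0.3], [[0, 2, 0], 0, 0.3]]'

```text
t: 9.1
ee_pos: [466.2, -242.3, -0.9]
ee_rot: [-1.571, -0.0, 0.517]
contact_force: [-1.4, 0.0, 7.5]
gripper_width: 25.8
```

The tips touched the deck at a reported TCP z ≈ -0.7, with 7.5 N. I'll lift them a few mm and push.

move_arm --rows '[[[0, -5.5, 0], 0, 0.3], [[0, -5.5, -10], 0, 0.3], [[0, -5.5, -18], 0, 0.3], [[0, -5.5, -23], 0, 0.3], [[0, -5.5, -28], 0, 0.3]]'

```text
t: 9.72
ee_pos: [480.1, -266.9, 3.8]
ee_rot: [-1.57, 0.0, 0.517]
contact_force: [0.0, 0.3, 0.1]
gripper_width: 25.9
```

move_arm --rows '[[[0, 0, -5], 0, 0.3], [[0, 0, -10], 0, 0.3], [[0, 0, -15], 0, 0.3], [[0, 0, -20], 0, 0.3], [[0, 0, -20], 0, 0.3]]'

```text
t: 10.35
ee_pos: [490.1, -284.4, 4.1]
ee_rot: [-1.571, -0.0, 0.517]
contact_force: [0.4, 0.3, 0.2]
gripper_width: 25.8
```

```bash
python3 tips.py s6.png|head -1
```

```text
[ 490.1 -284.4    4.1] [-41.9 -18.6] [0.4 0.3 0.2] 25.753449200795323
```

View pics/s6.png

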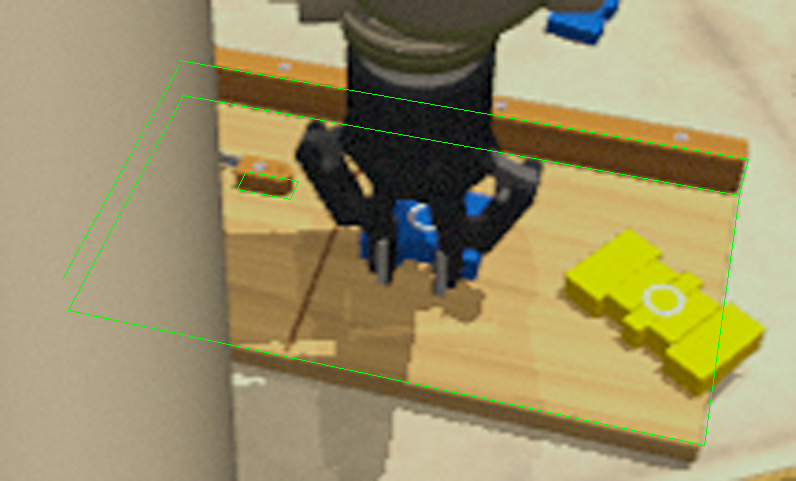

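Both fingers are now pushing the spacer from the front, at zoomed pixels (380,275) and (440,285). The force is below 1 N.

move_arm --rows '[[[0, 0, -6], 0, 0.3], [[0, 0, -12], 0, 0.3], [[0, 0, -18], 0, 0.3], [[0, 0, -24], 0, 0.3], [[0, 0, -30], 0, 0.3]]'

```text
t: 11.02
ee_pos: [504.9, -310.4, 4.0]
ee_rot: [-1.571, -0.0, 0.517]
contact_force: [0.1, 0.4, -0.0]
gripper_width: 25.7
```

move_arm --rows '[[[0, 0, -5], 0, 0.3], [[0, 0, -10], 0, 0.3], [[0, 0, -14], 0, 0.3], [[0, 0, -18], 0, 0.3], [[0, 0, -20], 0, 0.3]]'

```text
t: 11.65
ee_pos: [514.7, -327.7, 4.0]
ee_rot: [-1.571, 0.0, 0.517]
contact_force: [-0.3, 0.3, 1.1]
gripper_width: 25.3
```

move_arm --rows '[[[0, 0, -1.5], 0, 0.3], [[0, 0, -3], 0, 0.3], [[0, 0, -3], 0, 0.3]]'

```text
t: 12.02
ee_pos: [516.2, -330.2, 4.0]
ee_rot: [-1.571, -0.0, 0.517]
contact_force: [-0.1, -0.3, 0.1]
gripper_width: 25.3
```

```bash
python3 tips.py s7.png|head -1
```

```text
[ 516.2 -330.2    4. ] [ 10.8 -18.6] [-0.1 -0.3  0.1] 25.348307751566693
```

View pics/s7.png

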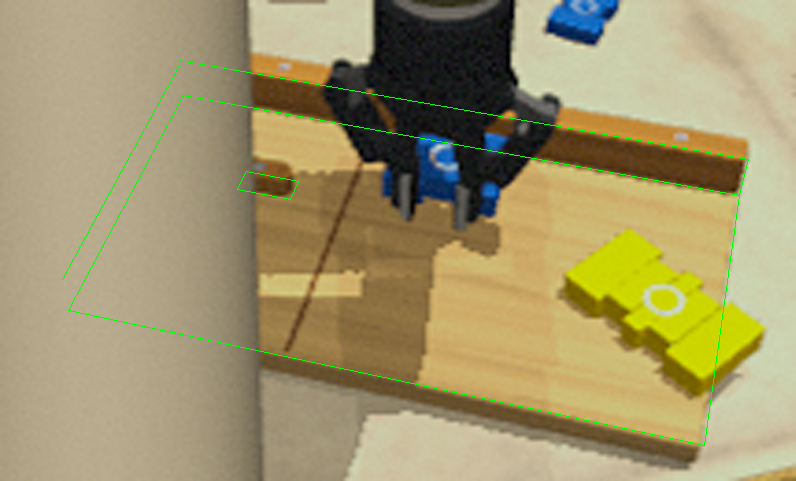

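Not at the fence yet. I'll advance in 1.5 mm steps until the force rises.

move_arm --rows '[[[0, 0, -1.5], 0, 0.3], [[0, 0, -3], 0, 0.3], [[0, 0, -3], 0, 0.3]]'

```text
t: 12.45
ee_pos: [517.7, -332.8, 4.0]
ee_rot: [-1.571, -0.0, 0.517]
contact_force: [-0.7, -0.3, 0.4]
gripper_width: 25.7
```

move_arm --rows '[[[0, 0, -1], 0, 0.3], [[0, 0, -2], 0, 0.3], [[0, 0, -2], 0, 0.3]]'

```text
t: 12.82
ee_pos: [517.8, -332.9, 4.0]
ee_rot: [-1.567, 0.0, 0.517]
contact_force: [-3.7, 6.4, 4.9]
gripper_width: 25.6
```

move_arm --rows '[[[0, 0, -1], 0, 0.3], [[0, 0, -1], 0, 0.3]]'

```text
t: 13.08
ee_pos: [517.9, -332.9, 4.0]
ee_rot: [-1.565, 0.001, 0.517]
contact_force: [-4.7, 10.0, 7.4]
gripper_width: 25.6
```

move_arm --rows '[[[0, 0, 6], 0, 0.3], [[0, 0, 20], 0, 0.3], [[0, 0, 30], 0, 0.3], [[0, -40, 35], 0, 0.3], [[0, -90, 35], 0, 0.3]]'

```text
t: 13.7
ee_pos: [501.2, -304.2, 94.4]
ee_rot: [-1.569, 0.001, 0.517]
contact_force: [0.9, 0.0, -0.3]
gripper_width: 25.6
```

move_arm --rows '[[[-40, -10, 10], 0, 0.2], [[-80, -10, 40], 0, 0.2], [[-80, -10, 50], 0, 0.2]]'

```text
t: 14.08
ee_pos: [405.4, -300.7, 104.3]
ee_rot: [-1.571, 0.0, 0.514]
contact_force: [0.7, 0.3, -0.2]
gripper_width: 17.1
```

```bash
cat > see.py <<'E'
from ov import *
import sys
s=sense(); b=toB(s['ee_pos']); print(s['t'],s['ee_pos'].round(1),b.round(1),s['ee_rot'].round(3),s['contact_force'].round(1))
C={n:cam(n) for n in('scene','top')}
overlay(C['scene'],(235,145,450,275),3.7,'s%s.png'%sys.argv[1]); overlay(C['top'],(240,110,425,330),2.7,'t%s.png'%sys.argv[1])
for n,c in C.items():
    h=cv2.cvtColor(c['img'],cv2.COLOR_RGB2HSV); r=c['range_z']
    for nm,lo,hi in(('blue',100,125),('yellow',22,34)):
        m=(h[...,0]>lo)&(h[...,0]<hi)&(h[...,1]>(140 if nm=='blue' else 200))&(r>0); ys,xs=np.nonzero(m)
        P=deproj(c,np.c_[xs,ys],r[ys,xs]); q=toB(P); k=(abs(q[:,0])<115)&(abs(q[:,1])<215)&(P[:,2]>36)&(P[:,2]<48)
        if k.sum()<30: print(n,nm,'none');continue
        (cx,cy),(w,hh),a=cv2.minAreaRect(q[k].astype(np.float32)); print(n,nm,k.sum(),np.round([cx,cy,w,hh,a],1),'mean',q[k].mean(0).round(1))
E
python3 see.py 8
```

```text
14.075 [ 405.4 -300.7  104.3] [ -69.6 -100.3] [-1.571  0.     0.514] [ 0.7  0.3 -0.2]
scene blue 414 [ 51.8 -15.5  69.7  56.2  89.6] mean [ 45.9 -13.5]
scene yellow 923 [ -33.9 -155.9  102.    56.1   56.7] mean [ -36.1 -157.6]
top blue 696 [ 51.3 -16.5  68.4  54.5  89.6] mean [ 51.  -17.2]
top yellow none
```

View pics/s8.png

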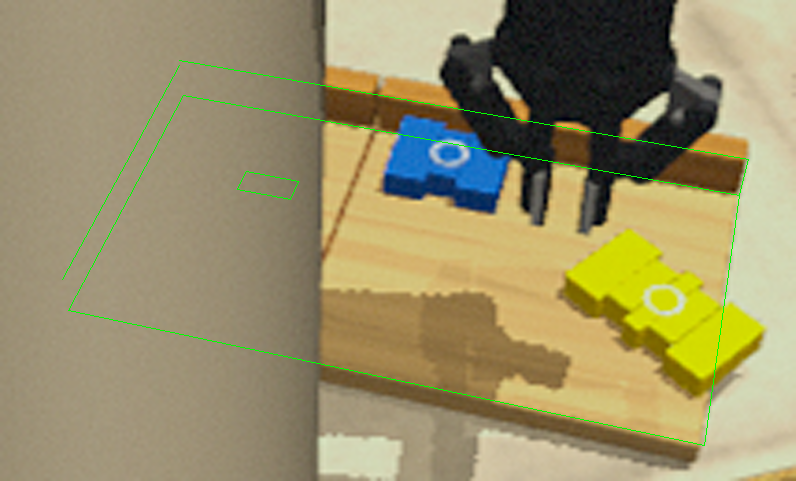

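View pics/t8.png

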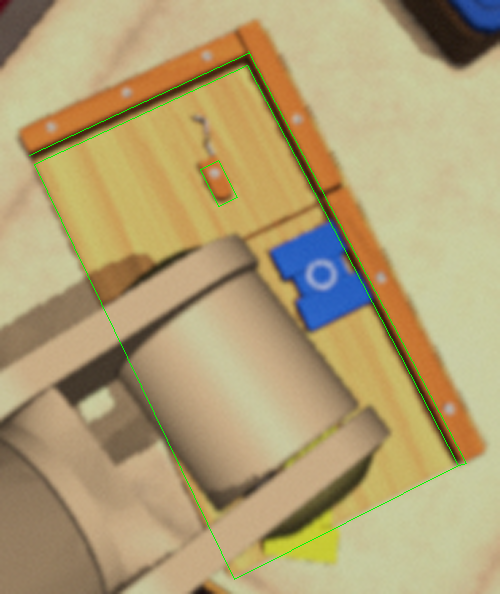

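The scene picture shows the spacer flat on the fence at zoomed (448,165), square to within 0.5°, with board position about (51.5,-16.5). That is well short of the pocket mouth. The yellow spacer hasn't moved. Next I'll turn the jaws across the board and go to the spacer's right end.

move_arm --rows '[[[5, 0, -24], 10, 0.2], [[10, 0, -48], 20, 0.2], [[15, 0, -72], 30, 0.2], [[20, 0, -96], 40, 0.2], [[24, 0, -120], 50, 0.2]]'

```text
t: 14.8
ee_pos: [489.5, -394.0, 103.7]
ee_rot: [-1.571, -0.001, -0.36]
contact_force: [-0.9, 0.2, -0.3]
gripper_width: 16.8
```

move_arm --rows '[[[0, 0, 0], 10, 0.2], [[0, 0, 0], 20, 0.2], [[0, 0, 0], 30, 0.2], [[0, 0, 0], 40, 0.2], [[0, 0, 0], 40, 0.2]]'

```text
t: 15.42
ee_pos: [488.7, -393.4, 103.7]
ee_rot: [-1.571, -0.0, -1.051]
contact_force: [-0.2, 0.0, -0.3]
gripper_width: 17.4
```

```bash
python3 see.py 9
```

```text
15.425 [ 488.7 -393.4  103.7] [ 52.2 -73.7] [-1.571 -0.    -1.051] [-0.2  0.  -0.3]
scene blue 473 [ 50.8 -16.3  56.3  68.1   0.6] mean [ 48.4 -17.1]
scene yellow 924 [ -32.7 -156.3  102.1   55.6   55.7] mean [ -36.2 -157.5]
top blue 202 [ 56.3 -10.7  32.1  52.    9.7] mean [54.7 -2.2]
top yellow none
```

View pics/s9.png

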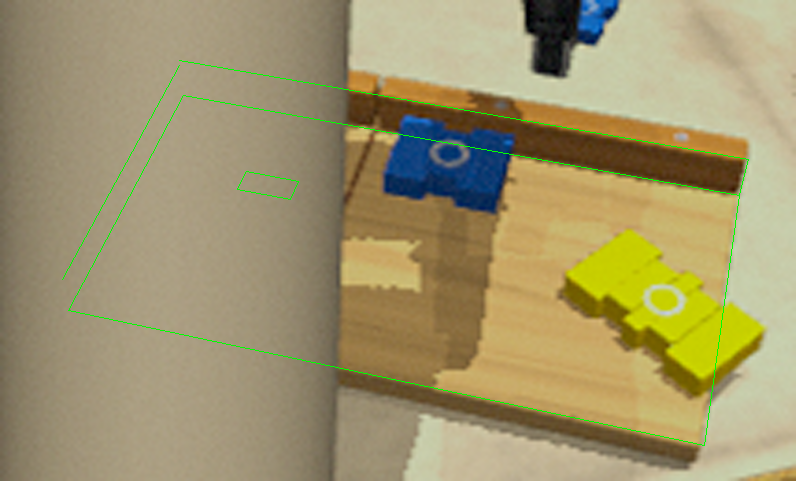

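move_arm --rows '[[[-2, 20, -4], 0, 0.12], [[-2, 45, -4], 0, 0.12], [[-2, 65, -4], 0, 0.12], [[-2, 72, -4], 0, 0.12], [[-2, 75, -4], 0, 0.12]]'

```text
t: 16.15
ee_pos: [483.5, -393.8, 29.1]
ee_rot: [-1.571, -0.0, -1.053]
contact_force: [-0.4, 0.0, 0.5]
gripper_width: 10.4
```

```bash
python3 see.py 10
python3 - <<'E'
from ov import *
b=toB(sense()['ee_pos']); c=cam('scene'); r=c['range_z']; ys,xs=np.nonzero(r>0); P=deproj(c,np.c_[xs,ys],r[ys,xs]); q=toB(P); rgb=c['img'][ys,xs]
k=(rgb.max(1)<80)&(abs(q[:,1]-b[1])<25)&(q[:,0]>0)&(q[:,0]<120)&(P[:,2]>35)&(P[:,2]<150)
for z in range(35,150,8):
    kk=k&(P[:,2]>=z)&(P[:,2]<z+8)
    if kk.sum()>2: print(z,kk.sum(),q[kk].min(0).round(),q[kk].max(0).round())
E
```

```text
16.15 [ 483.5 -393.8   29.1] [ 50.  -78.4] [-1.571 -0.    -1.053] [-0.4  0.   0.5]
scene blue 471 [ 51.6 -16.4  68.1  56.5  88.8] mean [ 48.3 -17.2]
scene yellow 928 [ -33.4 -156.9  101.5   56.1   56.2] mean [ -36.2 -157.7]
top blue none
top yellow none
35 4 [ 76. -87.] [ 81. -57.]
43 5 [ 79. -95.] [ 80. -54.]
51 4 [ 36. -97.] [ 77. -70.]
59 15 [ 30. -88.] [ 60. -71.]
67 23 [ 29. -88.] [ 58. -69.]
75 23 [ 30. -88.] [ 55. -70.]
83 7 [ 30. -88.] [ 61. -74.]
99 22 [ 11. -89.] [ 34. -65.]
107 12 [  6. -89.] [ 32. -66.]
115 25 [  1. -93.] [ 59. -62.]
123 37 [  0. -94.] [ 43. -62.]
131 17 [ 22. -94.] [ 36. -64.]
139 32 [  5. -95.] [ 58. -63.]
147 10 [  7. -95.] [ 58. -60.]
```

View pics/s10.png

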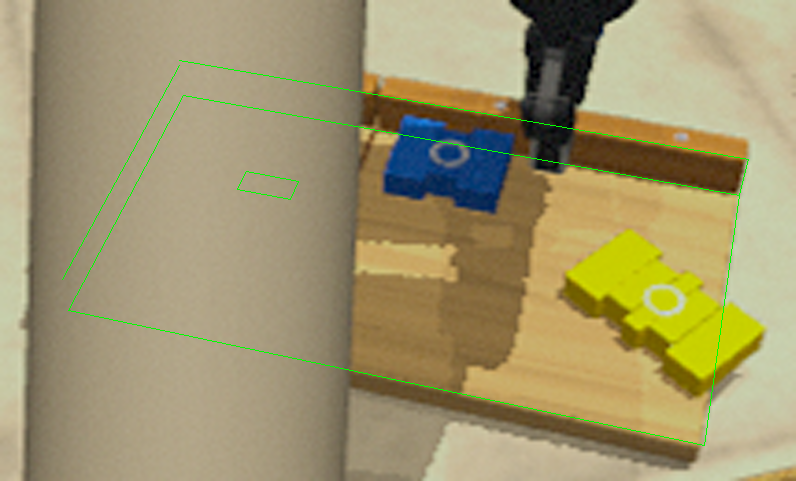

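The fingers stay straight up to about 40 mm above the tips, so they clear the fence. I'll go down to the deck by feel.

move_arm --rows '[[[0, 8, 0], 0, 0.12], [[0, 14, 0], 0, 0.12], [[0, 18, 0], 0, 0.12], [[0, 21, 0], 0, 0.12], [[0, 22, 0], 0, 0.12]]'

```text
t: 16.92
ee_pos: [483.2, -393.6, 6.8]
ee_rot: [-1.571, 0.0, -1.054]
contact_force: [0.2, -0.7, -0.3]
gripper_width: 10.7
```

move_arm --rows '[[[0, 1.5, 0], 0, 0.12], [[0, 3, 0], 0, 0.12], [[0, 3, 0], 0, 0.12]]'

```text
t: 17.3
ee_pos: [483.2, -393.6, 3.9]
ee_rot: [-1.571, 0.0, -1.054]
contact_force: [-0.5, 0.6, -0.7]
gripper_width: 10.4
```

move_arm --rows '[[[0, 0, 6], 0, 0.12], [[0, 0, 12], 0, 0.12], [[0, 0, 17], 0, 0.12], [[0, 0, 22], 0, 0.12], [[0, 0, 27], 0, 0.12]]'

```text
t: 17.92
ee_pos: [506.9, -380.1, 4.0]
ee_rot: [-1.571, -0.0, -1.054]
contact_force: [-0.6, -0.6, 0.9]
gripper_width: 10.5
```

move_arm --rows '[[[0, 0, 7], 0, 0.12], [[0, 0, 14], 0, 0.12], [[0, 0, 21], 0, 0.12], [[0, 0, 28], 0, 0.12], [[0, 0, 35], 0, 0.12]]'

```text
t: 18.55
ee_pos: [537.5, -362.7, 4.0]
ee_rot: [-1.571, -0.0, -1.054]
contact_force: [0.6, -0.9, 0.3]
gripper_width: 10.0
```

```bash
python3 see.py 11
```

```text
18.55 [ 537.5 -362.7    4. ] [ 49.6 -16.1] [-1.571 -0.    -1.054] [ 0.6 -0.9  0.3]
scene blue 388 [51.4 30.1 56.3 67.9  0.4] mean [45.3 34.2]
scene yellow 922 [ -33.  -156.9  100.8   56.5   56.5] mean [ -35.9 -157.5]
top blue 30 [36.6 50.8  5.5 26.9 14.3] mean [36.5 52. ]
top yellow none
```

View pics/s11.png

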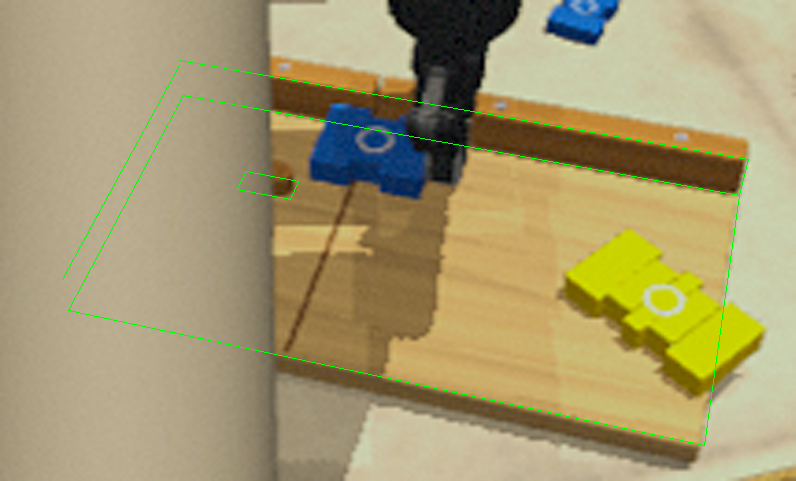

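View pics/t11.png

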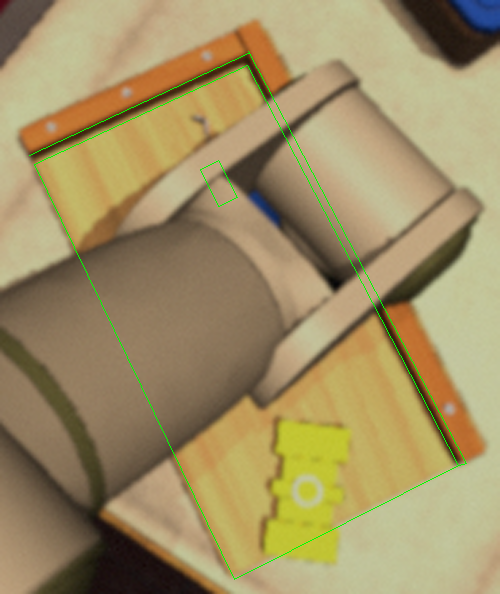

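It's square on the fence and about to enter the mouth. I'll continue in smaller steps with force checks.

move_arm --rows '[[[0, 0, 5], 0, 0.12], [[0, 0, 10], 0, 0.12], [[0, 0, 15], 0, 0.12], [[0, 0, 20], 0, 0.12], [[0, 0, 25], 0, 0.12]]'

```text
t: 19.27
ee_pos: [559.1, -350.4, 4.0]
ee_rot: [-1.571, 0.0, -1.054]
contact_force: [0.2, -0.9, 0.8]
gripper_width: 10.2
```

move_arm --rows '[[[0, 0, 6], 0, 0.12], [[0, 0, 12], 0, 0.12], [[0, 0, 18], 0, 0.12], [[0, 0, 24], 0, 0.12], [[0, 0, 30], 0, 0.12]]'

```text
t: 19.9
ee_pos: [585.3, -335.6, 4.0]
ee_rot: [-1.571, 0.0, -1.054]
contact_force: [-0.1, 0.3, 0.4]
gripper_width: 10.1
```

move_arm --rows '[[[0, 0, 3], 0, 0.12], [[0, 0, 6], 0, 0.12], [[0, 0, 9], 0, 0.12], [[0, 0, 12], 0, 0.12], [[0, 0, 15], 0, 0.12]]'

```text
t: 20.52
ee_pos: [598.0, -328.5, 4.0]
ee_rot: [-1.571, -0.0, -1.054]
contact_force: [-2.7, -1.5, 0.3]
gripper_width: 10.2
```

```bash
python3 see.py 12
```

```text
20.525 [ 598.  -328.5    4. ] [49.8 53.3] [-1.571 -0.    -1.054] [-2.7 -1.5  0.3]
scene blue 339 [51.3 99.8 55.7 67.9  0.1] mean [ 44.6 104.9]
scene yellow 919 [ -33.3 -156.9  101.3   55.2   56.1] mean [ -36.  -157.5]
top blue none
top yellow none
```

View pics/s12.png

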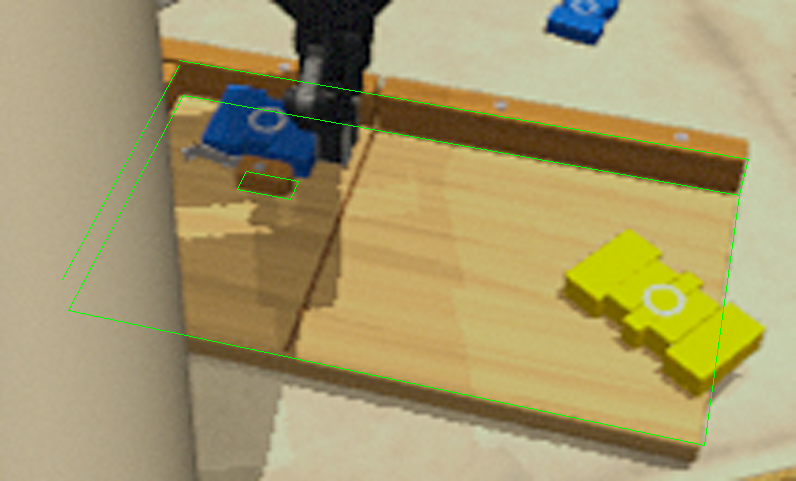

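The spacer is in the pocket and starting to meet the clip nose, at 3 N. I'll push slowly.

move_arm --rows '[[[0, 0, 2], 0, 0.12], [[0, 0, 4], 0, 0.12], [[0, 0, 6], 0, 0.12], [[0, 0, 8], 0, 0.12], [[0, 0, 10], 0, 0.12]]'

```text
t: 21.25
ee_pos: [606.8, -323.4, 4.0]
ee_rot: [-1.571, -0.0, -1.054]
contact_force: [-0.9, -1.3, -0.3]
gripper_width: 10.3
```

move_arm --rows '[[[0, 0, 2.5], 0, 0.12], [[0, 0, 5], 0, 0.12], [[0, 0, 7.5], 0, 0.12], [[0, 0, 10], 0, 0.12], [[0, 0, 12], 0, 0.12]]'

```text
t: 21.88
ee_pos: [617.3, -317.4, 4.0]
ee_rot: [-1.571, -0.0, -1.054]
contact_force: [-0.4, -1.4, 0.2]
gripper_width: 10.5
```

move_arm --rows '[[[0, 0, 2], 0, 0.12], [[0, 0, 4], 0, 0.12], [[0, 0, 6], 0, 0.12], [[0, 0, 7], 0, 0.12]]'

```text
t: 22.38
ee_pos: [623.4, -313.7, 4.0]
ee_rot: [-1.571, 0.0, -1.054]
contact_force: [-1.1, -0.5, -0.0]
gripper_width: 10.1
```

move_arm --rows '[[[0, 0, 1], 0, 0.12], [[0, 0, 2], 0, 0.12], [[0, 0, 2], 0, 0.12]]'

```text
t: 22.75
ee_pos: [625.0, -312.9, 4.0]
ee_rot: [-1.571, 0.0, -1.054]
contact_force: [-0.3, 0.4, 0.3]
gripper_width: 10.7
```

```bash
python3 see.py 13
```

```text
22.75 [ 625.  -312.9    4. ] [49.6 84.6] [-1.571  0.    -1.054] [-0.3  0.4  0.3]
scene blue 330 [ 51.8 131.1  69.4  56.1  88.4] mean [ 44.3 136.8]
scene yellow 921 [ -32.8 -156.5  101.6   55.5   57. ] mean [ -36.  -157.4]
top blue none
top yellow none
```

View pics/s13.png

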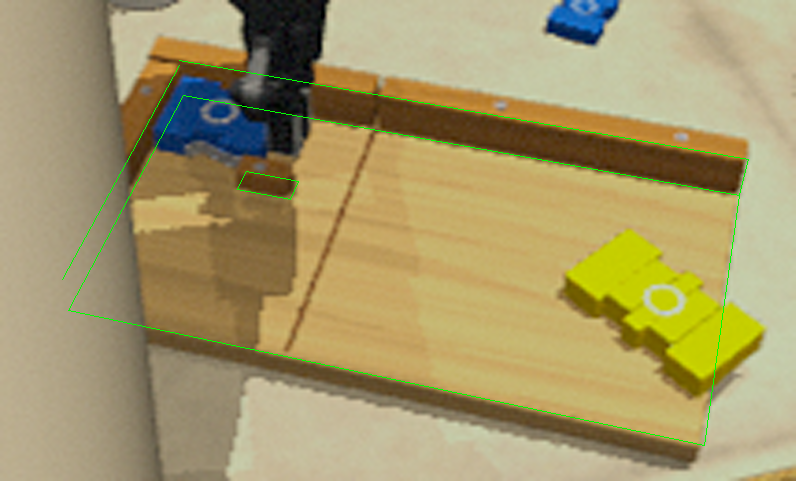

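Nearly home, with y about 131. I'll go on in 1 mm steps until the force from the end stop rises.

move_arm --rows '[[[0, 0, 1], 0, 0.12], [[0, 0, 1], 0, 0.12]]'

```text
t: 23.1
ee_pos: [625.8, -312.5, 4.0]
ee_rot: [-1.571, 0.0, -1.054]
contact_force: [0.3, 0.1, -0.6]
gripper_width: 10.4
```

move_arm --rows '[[[0, 0, 1], 0, 0.12], [[0, 0, 1], 0, 0.12]]'

```text
t: 23.35
ee_pos: [626.7, -312.1, 4.0]
ee_rot: [-1.571, -0.0, -1.054]
contact_force: [-0.7, -1.3, -0.3]
gripper_width: 10.2
```

move_arm --rows '[[[0, 0, 1], 0, 0.12], [[0, 0, 1], 0, 0.12]]'

```text
t: 23.6
ee_pos: [626.9, -312.2, 4.0]
ee_rot: [-1.572, 0.0, -1.054]
contact_force: [-4.5, -3.4, -0.0]
gripper_width: 10.6
```

move_arm --rows '[[[0, 0, 1], 0, 0.12], [[0, 0, 1], 0, 0.12]]'

```text
t: 23.85
ee_pos: [626.9, -312.2, 4.0]
ee_rot: [-1.574, 0.001, -1.055]
contact_force: [-8.3, -4.0, 2.6]
gripper_width: 10.6
```

move_arm --rows '[[[0, 0, 1], 0, 0.12], [[0, 0, 1], 0, 0.12]]'

```text
t: 24.1
ee_pos: [626.9, -312.2, 4.0]
ee_rot: [-1.576, 0.001, -1.055]
contact_force: [-13.0, -6.4, 3.1]
gripper_width: 10.5
```

The stop is solid: 14.5 N with no further travel. I'll back away along the fence, lift clear and check.

move_arm --rows '[[[0, 0, -6], 0, 0.12], [[0, 0, -15], 0, 0.12], [[0, 0, -30], 0, 0.12], [[0, -40, -35], 0, 0.12], [[0, -90, -40], 0, 0.12]]'

```text
t: 24.72
ee_pos: [593.2, -330.5, 94.1]
ee_rot: [-1.572, 0.002, -1.054]
contact_force: [1.0, -0.6, 0.9]
gripper_width: 10.1
```

move_arm --rows '[[[-20, -30, -50], 0, 0.12], [[-40, -50, -105], 0, 0.12], [[-60, -60, -160], 0, 0.12], [[-80, -60, -210], 0, 0.12], [[-90, -60, -250], 0, 0.12]]'

```text
t: 25.35
ee_pos: [330.2, -375.5, 154.4]
ee_rot: [-1.571, -0.001, -1.055]
contact_force: [0.2, -0.3, 0.1]
gripper_width: 9.8
```

```bash
python3 see.py 14
python3 - <<'E'
from ov import *
c=cam('scene'); e=[sp(53,133,0,42)]
overlay(c,(260,140,350,210),8,'s14z.png',e); c=cam('top'); overlay(c,(280,100,370,180),7,'t14z.png',e)
E
```

```text
25.35 [ 330.2 -375.5  154.4] [ -41.7 -202.6] [-1.571e+00 -1.000e-03 -1.055e+00] [ 0.2 -0.3  0.1]
scene blue none
scene yellow 936 [ -32.8 -156.6  101.3   56.3   56.6] mean [ -36.  -157.6]
top blue 675 [ 52.  132.5  70.8  55.2  89.5] mean [ 51.1 132.1]
top yellow 73 [ -47.8 -142.3   83.9   11.7   56.1] mean [ -41.9 -133. ]
```

View pics/s14z.png

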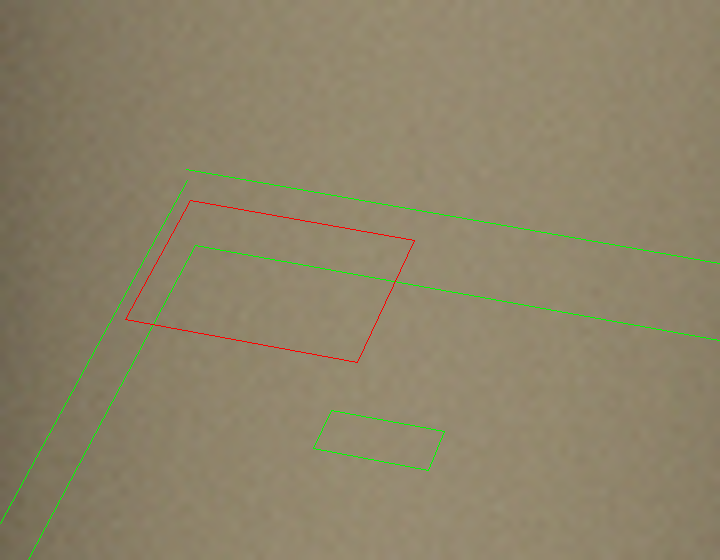

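View pics/t14z.png

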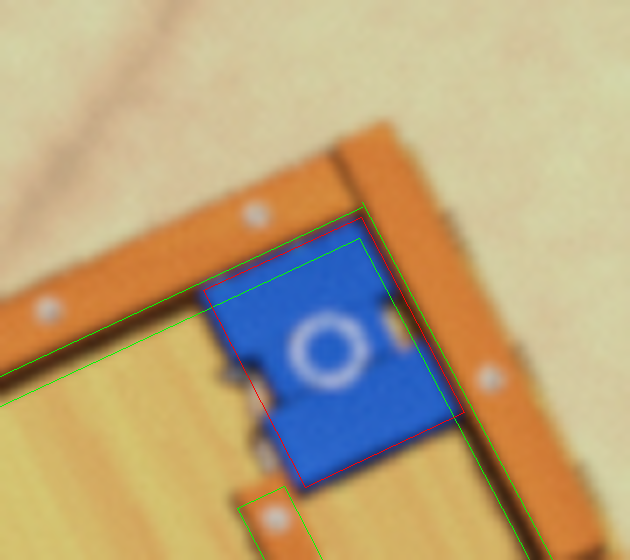

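The top view shows the spacer filling the corner and sitting on the predicted home outline, at about (52,132.5), with the clip at its front notch near zoomed (260,380). The arm blocks the scene view, so I'll move it aside for a second check.

move_arm --rows '[[[20, -20, -40], 0, 0.12], [[40, -40, -80], 0, 0.12], [[60, -60, -120], 0, 0.12], [[80, -60, -140], 0, 0.12], [[100, -60, -140], 0, 0.12]]'

```text
t: 26.18
ee_pos: [260.4, -533.0, 213.9]
ee_rot: [-1.571, -0.0, -1.055]
contact_force: [-0.0, 0.5, 0.7]
gripper_width: 10.0
```

```bash
python3 see.py 15
python3 - <<'E'
from ov import *
c=cam('scene'); save(c,'s15f.png'); e=[sp(53,133,0,42)]
overlay(c,(260,140,350,210),8,'s15z.png',e)
T=dict(np.load('top0.npz')); t=cam('top')
for x,y in((183,180),(180,209)): print(np.abs(t['img'][y-12:y+12,x-12:x+12].astype(int)-T['img'][y-12:y+12,x-12:x+12]).mean())
E
```

```text
26.175 [ 260.4 -533.   213.9] [  60.7 -341.1] [-1.571 -0.    -1.055] [-0.   0.5  0.7]
scene blue 449 [ 51.8 133.3  69.5  57.2  89.6] mean [ 48.8 132.4]
scene yellow 523 [ -43.8 -172.2   63.6   56.6   57.3] mean [ -47.7 -178.9]
top blue 678 [ 51.7 132.6  70.1  55.4  89.4] mean [ 51.2 132.1]
top yellow 441 [ -38.1 -164.    78.9   50.4   54.9] mean [ -44.4 -164.5]
5.278935185185185
5.338541666666667
```

View pics/s15z.png

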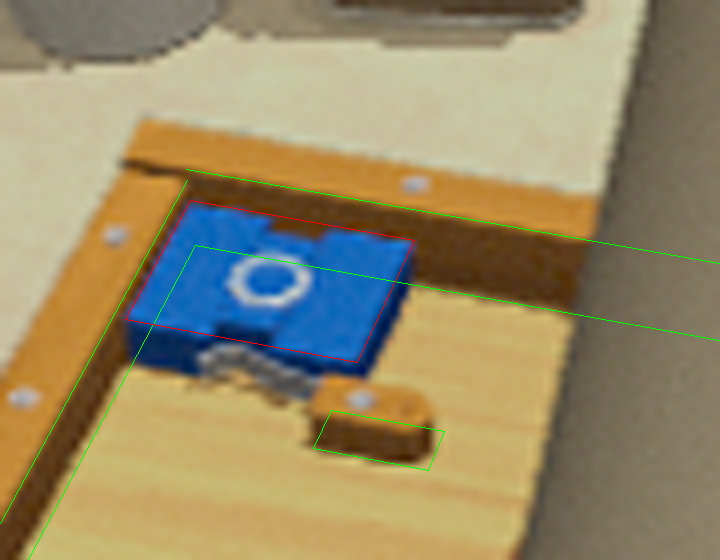

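Both views put the spacer at home and square to the board. The clip's bent nose sits in the front notch at zoomed (230,350). The weights are unmoved, and the partial yellow reading comes only from the arm covering part of it.

```bash
python3 -c "
from cell import *
print(finish_job())"
```

```text
the job is handed in; nothing more can be done
None
```

The blue spacer is home in the corner pocket with the clip in its notch, as far as the cameras show. The job is handed in at about 26 s; no verdict is reported.

- **What I did:** I pushed the spacer back flat against the fence with both fingertips, at about 11 N. I then turned the jaws and slid it left along the fence, past the clip, until it stopped solid against the end stop at 14.5 N. After that I backed off clear of everything.
- **Final position:** The two cameras put the spacer at board (51.7–51.8, 132.6–133.3) mm, where fully home is (53, 133). It is square within about 0.6°. The 1 mm or so in x also showed when the spacer was pressed on the fence, so I take it as calibration error rather than a gap.
- **Clip:** The picture shows its nose in the front notch. I had no direct reading of the clip joint.
- **Bystanders:** The weights look unchanged in before-and-after pictures. The last full view of the yellow spacer, after the push, matched its earlier position within about 1 mm. In the final pictures the arm hid part of it, so those readings are off.
- **What disagreed:** The fingertips were about 25 mm higher than the reported tool height suggested. My first push therefore passed over the spacer without touching it, and I reset the height by touching the deck at 7.5 N. The force and position of the final stop agree with the pictures.

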